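Load a tube offcut in a hinged drill jig, close it and latch it

ROBOT

A 6-joint arm with a two-finger parallel gripper is mounted at the origin on the work surface; the furniture and walls round the work are solid. World frame = base frame: x ahead of the robot, y to its left, z up, the work surface at z = 0. Lengths are in m, angles in rad, forces in N, time in s.
With the tool pointing down it reaches from about 0.3 to 0.825 m from the base axis. Payload 5.4 kg.
Tool frame: the origin (TCP) lies at the centre of the arm's flange, where the gripper is bolted on; the fingertips stand 190 mm ahead of it and the grasp point (between the pads) lies 171 mm ahead of it; z points along the fingers, y is the line along which they close (so a half turn about z gives the same grasp; the last joint's range is limited). The gripper opens to 92 mm and grips with 3 to 60 N. Pads are 20 mm wide; open, the fingers measure 128 mm over their backs; the gripper's body (75 mm by 189 mm) begins 69 mm behind the grasp point.
Start: joints at [1.114, 0.158, 1.597, -0, 1.386, -0.21], TCP at [0.14, 0.558, 0.405] pointing down, gripper open.
Joint ranges: [-2.91, 2.91], [-0.94, 2.29], [0.18, 2.7], [-1.29, 4.43], [0.17, 2.64], [-3, 3]. Speed limits (rad/s): [2.57, 2.57, 3.14, 3.14, 3.14, 3.14].

INTERFACE

Orientations are given as [roll, pitch, yaw] about the fixed x, y, z axes, in that order (R = Rz(yaw) Ry(pitch) Rx(roll)).
In Python, from rig import * gives the robot as it stands. The module is installed in compiled form; this text tells all that it offers.
- The arm moves only by the tool apply_moves, never from a script. Its argument "rows" is a list of rows, each a list of 6 numbers: the shift along the tool's x, y, z in cm, then the turn, a rotation vector about the tool's x, y, z in degrees. In form: [[tx, ty, tz, rx, ry, rz], ...]. A call has 1 to 10 rows; each row is the pose to reach, as a shift and turn from the pose commanded when the call began, along the tool's axes at that moment; what a row does not reach only later rows make up. A row lasts 1/12 s, in which the tool goes at most 41.7 mm and 7.16 degrees, less where a joint would pass 70% of its speed; a pose out of reach is approached as far as the arm can. A call with a gripper value outside its range is refused whole. "hand" is the finger opening in cm, from 0 to 9.19, set as the call begins (left out, the last holds). The fingers move at their own pace and stop on an object; "grip_force" is the grip in N (left out, the last holds). Time passes only in rows, so rows that repeat a pose let the fingers close. It gives the time, the measured TCP pose, the force and the opening at its end, in the units of the state.
- sense(): the state, without advancing time (a new reading comes with each control period).
- camera(name): name is "scene" or "top"; returns a dict with "pixels" (384x512x3 uint8, red, green, blue), "fx", "fy", "cx", "cy" (pixels), "R" (3x3) and "t" (3): a world point X has camera coordinates R X + t. Camera axes: x right, y down, z forward; pixel columns grow to the right and rows downward; lengths in m; the calibration is good to about 2 mm. A picture is of the moment at which its call begins. There is no depth.
- hand_in(): hands the job in, once; it reports no verdict.
The state is a dict: "time_s": time; "joint_positions": joint angles; "joint_velocities": joint speeds; "joint_torque": joint torques, N m; "ee_pos": TCP position; "ee_rot": TCP orientation; "ft_force": force on the tool from outside, world axes, zero at the start; "wrist_torque": the same for the moment, N m; "finger_gap": finger opening in m.
Only numpy, scipy, OpenCV 4.12 (cv2) and the standard library are available. Lean on these libraries where they do the work, as an engineer would, in place of code of your own. Each camera call takes 0.05 s, during which the arm holds its last target. There are 200 camera calls.

TASK

Get the square tube ready for drilling: lay it down in the channel of the open blue drill jig, swing the jig's hinged upper half over by its red handle and seat it edge to edge on the lower half, then swing the yellow latch all the way across over the closed jig. Leave the mug and the bolt tin where they stand.

Things in the scene. Friction and masses are not known exactly. Their poses are not given: they have to be found in the camera images.
- square_tube: Loose dark steel square tube offcut, 30 x 150 x 30 mm, 0.25 to 0.5 kg. Origin at the centre of its underside; y along its length, z up. It lies flat on the bench.
- jig: Blue hinged drill jig, fixed to the bench, place and yaw vary. Origin on the bench under the channel's middle; x along the channel (roughly away from the robot), y towards the hinge, z up. Lower half: open box 190 (x) x 100 (y) mm, rim (seam) at z = 36 mm, clear inside 174 x 90 mm, inner floor z = 8 mm. Foot plate 8 mm thick, x +-112, y -98 to 62 mm.
- channel (a point): Middle of the channel for the tube, on the saddle floor (z = 20 mm; the laid tube's underside lies here, its top at z = 50), axes as the jig's. Two saddles at jig x = +-50 mm, each 20 mm long: cheeks 34 mm apart up to z = 31 mm, flaring to 47 mm apart at z = 39 mm. Between them (x -40 to 40 mm) the box is empty: room for a finger on each side of the tube.
- jig_lid (a joint): Hinge of the upper half, rad: 0 = closed edge to edge; 2.4 to 2.65 at the start (folded back to the jig's +y); stop at 2.75. Hinge line along jig x at y = 50, z = 36 mm. Stiff (0.32 N m, lid 0.35 kg): it stays where it is left, so move it all the way, 2 to 5 N at the handle. A mislaid tube or a latch lying across blocks it.
- lid_handle (a point): Middle of the lid's red round handle bar, 12 mm thick, 72 mm long along jig x, free for 60 mm between its arms, 39 mm clear of the lid's edge. At lid angle a: jig x 0, y = 50 - 145 cos a + 12 sin a, z = 36 + 145 sin a + 12 cos a (mm). Can be pinched from above at every angle, fingers closing along jig y; it turns between them.
- lid_top (a point): Middle of the upper half's outer face; the half is 190 x 100 x 24 mm. Closed, this point is at jig x = 0, y = 0, z = 60 mm, and the face may be pressed down. Two brass bushes, 22 mm wide, stand 9 mm above the face at jig x = +-30 mm, y = 0.
- jig_latch (a joint): Yellow swing latch, rad, on an upright post at jig x = 60, y = -72 mm: 0 = fully across (points to jig +y over the closed upper half, against a stop); grows as it swings away, clockwise from above, to +x, then -y; 1.5 to 2.2 at the start, stop at 2.5. Stays where it is left (0.08 N m, about 2 N at the knob). Its 18 mm wide arm lies at z = 62 to 70 mm.
- latch_knob (a point): Middle of the latch's black upright round knob, 19 mm thick, from z = 70 to 106 mm above the bench (this point z = 90), 50 mm from the latch's axis: at latch angle b at jig x = 60 + 50 sin b, y = -72 + 50 cos b (mm). It turns between the fingers.
- mug: White mug, 79 mm wide (110 with its handle), 89 mm high; origin at the centre of its underside. A bystander: leave it.
- bolt_tin: Open grey tin, 73 x 82 x 64 mm; origin at the centre of its underside. A bystander: leave it.

How it is judged:
On the way, in this order (a step that is already met when the one before it is completed fails the run):
1. the tube lies in both saddles of the open jig, let go (y of square_tube in the frame of jig between -0.004 and 0.004 m and x of square_tube in the frame of jig between -0.016 and 0.016 m and z of square_tube in the frame of jig between 0.016 and 0.0235 m and angle between the y axis of square_tube and the x axis of jig, either way round below 0.06 rad and linear speed of square_tube below 0.02 m/s and value of joint jig_lid above 1 rad and contact force between the fingers and square_tube below 0.5 N), for 0.2 s.
2. the upper half is closed over the tube, edge to edge (y of square_tube in the frame of jig between -0.004 and 0.004 m and x of square_tube in the frame of jig between -0.016 and 0.016 m and z of square_tube in the frame of jig between 0.016 and 0.0235 m and angle between the y axis of square_tube and the x axis of jig, either way round below 0.06 rad and value of joint jig_lid below 0.02 rad), for 0.2 s.
3. the latch is swung across over the closed jig (value of joint jig_lid below 0.02 rad and value of joint jig_latch below 0.12 rad), for 0.2 s.
At the end, for the whole second after the job is handed in: The tube lies at rest in the saddles (underside 16 to 23.5 mm above the bench, within 4 mm of the channel's middle, 16 mm along it and 0.06 rad of its direction), the upper half is closed within 0.02 rad (2 mm at the front edge) and the latch is within 0.12 rad of fully across (all of step 3 and y of square_tube in the frame of jig between -0.004 and 0.004 m and x of square_tube in the frame of jig between -0.016 and 0.016 m and z of square_tube in the frame of jig between 0.016 and 0.0235 m and angle between the y axis of square_tube and the x axis of jig, either way round below 0.06 rad and linear speed of square_tube below 0.02 m/s); the robot touches nothing.
It fails at once if a bystander (mug or bolt tin) is moved by more than 30 mm (distance of any of mug, bolt_tin from where it was at the start of the episode above 0.03 m).
It also fails if it takes over 72 s, if anything falls off the work surface, if the arm or the gripper's body presses on something with over 40 N, if the wrist force passes 120 N, or if a joint passes its speed limit or range.

## Working session

There is one attempt and no reset: what is moved stays moved. The work goes in short steps, Python scripts to look and compute and a tool call to move; the robot and the scene stay as the last step left them, time stands still between calls to the robot, and variables do not carry over. Pictures are saved under pics/ and viewed, on a budget of 10 in all, crops included, one or two more only if the job needs it, and the job is handed in when it is done.

Besides the shell and the picture viewer there is one more tool, called after ">>>" in YAML: its name, and indented under it one key for each argument. apply_moves: Moves the arm, as the interface text tells. Its arguments: {"type":"object","properties":{"rows":{"type":"array","items":{"type":"array","items":{"type":"number"}}},"hand":{"type":"number"},"grip_force":{"type":"number"}},"required":["rows"]}

```bash
mkdir -p pics; python3 - <<'E'
from rig import *
import cv2
for n in("scene","top"):
    c=camera(n); cv2.imwrite(f"pics/{n}0.png",cv2.resize(c["pixels"][:,:,::-1],(768,576),interpolation=cv2.INTER_CUBIC))
    print(n,c["fx"],c["cx"],c["cy"],c["R"],c["t"])
print(sense())
E
```

```text
scene 487.44882883143794 257.4422495443784 198.9097629451158 [[-0.69912486  0.71486827  0.01370354]
 [ 0.60539201  0.60203957 -0.52062354]
 [-0.38042732 -0.35568485 -0.85367637]] [ 0.43344958 -0.23444988  1.3846158 ]
top 380.30640080274014 261.1712958682177 193.78298966897475 [[ 0.01407668 -0.99978814  0.01501758]
 [-0.99633753 -0.01529178 -0.08412905]
 [ 0.08434087 -0.01377832 -0.9963417 ]] [-0.10465718  0.54104054  0.89041532]
{'time_s': 0.1, 'joint_positions': array([ 1.11391444e+00,  1.58985451e-01,  1.59807253e+00, -4.60184404e-05,
        1.38616254e+00, -2.10110439e-01]), 'joint_velocities': array([ 0.00074983, -0.00065346, -0.00375499,  0.00150405,  0.00198011,
        0.00219515]), 'joint_torque': array([ 5.46357060e-04, -3.86501312e+01, -3.22961175e+01,  7.02682533e-02,
        3.38207628e-02, -5.24395375e-05]), 'ee_pos': array([0.14038233, 0.55735371, 0.40383434]), 'ee_rot': array([-3.13999115e+00, -2.95293553e-04,  2.89482945e+00]), 'ft_force': array([ 0.24291887, -0.40688831, -0.32951417]), 'wrist_torque': array([ 0.00256246, -0.03762792,  0.04620612]), 'finger_gap': 0.09201342764287199}
```

View pics/scene0.png

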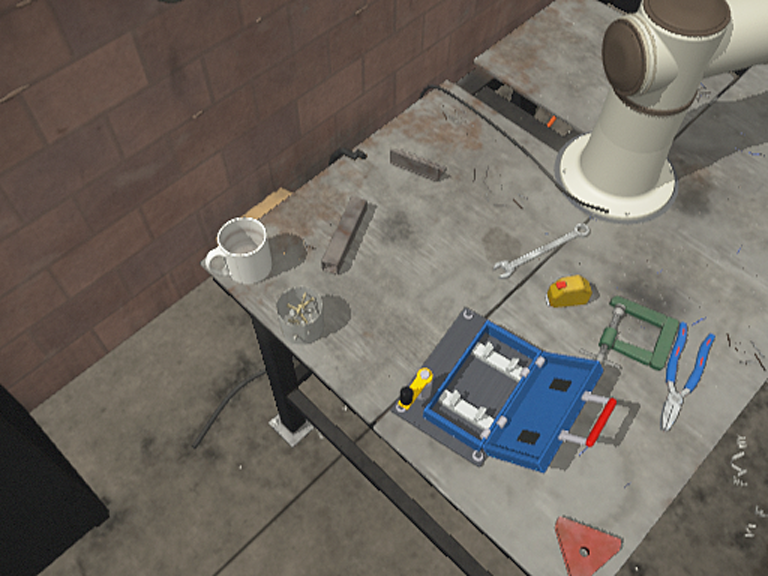

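View pics/top0.png

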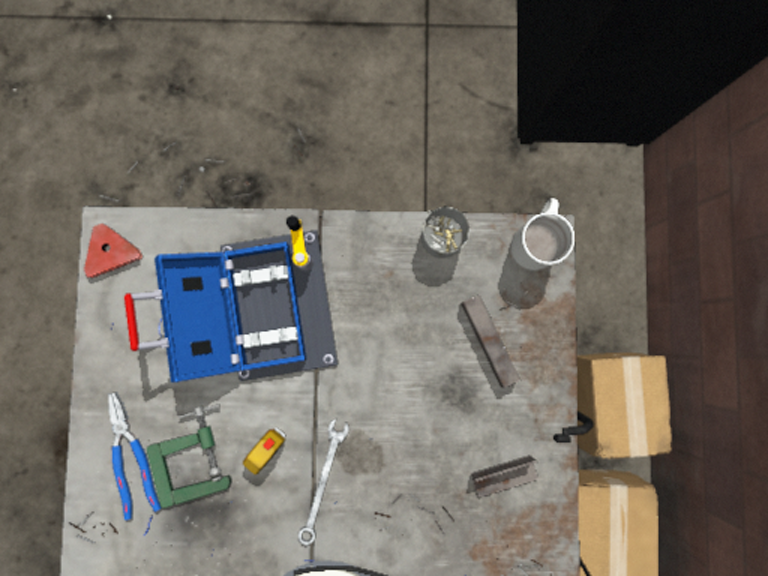

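The top view has the jig at about (265,305) with the latch knob at (293,222) and the handle at (131,322). The tube is at (487,341), with the mug at (547,238) and the tin at (446,232). The dark piece at (503,476) looks like an angle offcut, not the tube. I'll crop for precise pixel positions.

```bash
python3 - <<'E'
from rig import *
import cv2,numpy as np
def crop(p,x,y,w,h,s):
    o=cv2.resize(p[y:y+h,x:x+w,::-1],None,fx=s,fy=s,interpolation=cv2.INTER_CUBIC)
    for k in range(0,w,10):
        cv2.line(o,(k*s,0),(k*s,8 if (x+k)%50 else 20),(0,255,255),1)
        if (x+k)%20==0: cv2.putText(o,str(x+k),(k*s+2,18),0,.4,(0,255,255),1)
    for k in range(0,h,10):
        cv2.line(o,(0,k*s),(8,k*s),(0,255,255),1)
        if (y+k)%20==0: cv2.putText(o,str(y+k),(2,k*s+12),0,.4,(0,255,255),1)
    return o
t=camera("top")["pixels"];s=camera("scene")["pixels"]
cv2.imwrite("pics/jt.png",crop(t,80,135,155,120,5))
cv2.imwrite("pics/js.png",crop(s,260,200,160,120,5))
cv2.imwrite("pics/tu.png",np.hstack([crop(t,295,190,60,75,6),crop(s,205,120,60,75,6)]))
E
```

```text
(no output)
```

View pics/jt.png

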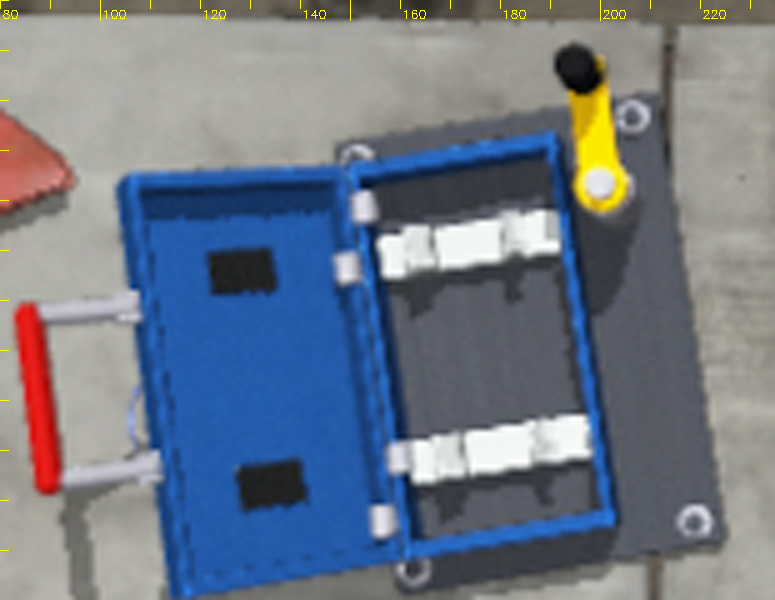

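View pics/js.png

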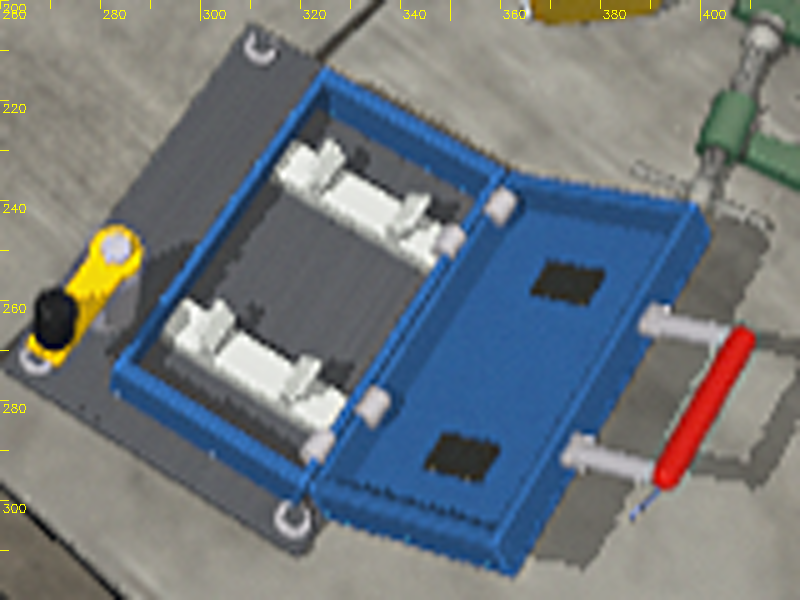

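View pics/tu.png

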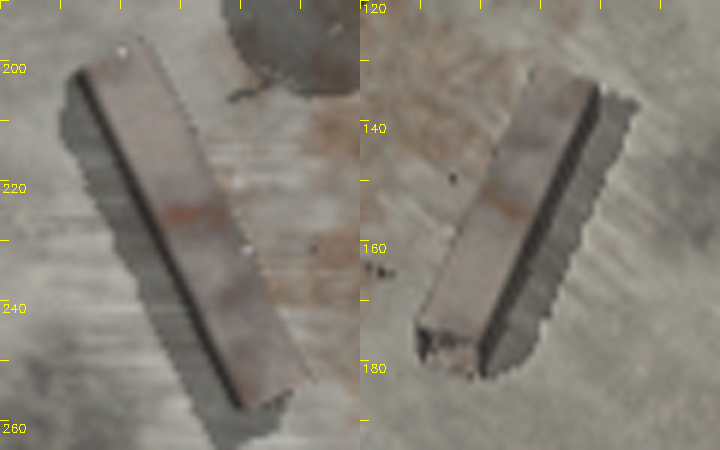

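```bash
cat > h.py <<'E'
from rig import *
import numpy as np
from scipy.optimize import least_squares
from scipy.spatial.transform import Rotation as Ro
K={n:(c["fx"],c["fy"],c["cx"],c["cy"],np.array(c["R"]),np.array(c["t"])) for n,c in ((n,camera(n)) for n in("scene","top"))}
def proj(n,X):
    fx,fy,cx,cy,R,t=K[n];p=np.atleast_2d(X)@R.T+t
    return np.c_[fx*p[:,0]/p[:,2]+cx,fy*p[:,1]/p[:,2]+cy]
def px(q,s,off): return (np.array(q,float)+.5)/s-.5+off
def rz(a): return Ro.from_euler('z',a).as_matrix()
def fit(obj,obs,x0):
    f=lambda p:np.concatenate([(proj(n,np.array(obj[n])@rz(p[3]).T+p[:3])-obs[n]).ravel() for n in obj])
    r=least_squares(f,x0,loss='soft_l1');return r.x,f(r.x)
def tri(a,b):
    f=lambda X:np.concatenate([proj("top",X)[0]-a,proj("scene",X)[0]-b])
    r=least_squares(f,[.5,0,.05]);return r.x,r.fun
E
python3 - <<'E'
from h import *
np.set_printoptions(precision=4,suppress=True)
B=[[95,-50,36],[-95,-50,36],[-95,50,36],[95,50,36],[112,-98,8],[-112,-98,8],[112,62,8],[60,-72,72]]
B=np.array(B)/1000
T=px([(555,135),(614,522),(405,556),(350,168),(660,95),(725,545),(337,150),(600,184)],5,(80,135))
S=px([(115,367),(323,70),(505,173),(310,490),(2,368),(255,22),(300,555),(117,245)],5,(260,200))
i=[0,1,2,3,4,5,7]
for sel in ("both","top","scene"):
    obj={"top":B,"scene":B};obs={"top":T,"scene":S}
    if sel!="both": obj={sel:B};obs={sel:obs[sel]}
    p,r=fit(obj,obs,[.6,.1,0,0]);print("jig",sel,p);
    if sel=="both":print(r.reshape(-1,2).T);J=p
b=np.array([[75,-15,30],[75,15,30],[-75,15,30],[-75,-15,30]])/1000 # y-along
t=px([(138,40),(86,67),(248,405),(306,383)],6,(295,190))
s=px([(58,325),(123,345),(233,86),(172,70)],6,(205,120))
for sel in ("both","top","scene"):
    obj={"top":b,"scene":b};obs={"top":t,"scene":s}
    if sel!="both": obj={sel:b};obs={sel:obs[sel]}
    p,r=fit(obj,obs,[.6,-.2,0,.4]);print("tube",sel,p);
    if sel=="both":print(r.reshape(-1,2).T)
for n,a,c in(("handle",(38,398),(703,408)),("knobtop",(578,66),(55,297)),("post",(600,184),(117,245))):
    X,r=tri(px(a,5,(80,135)),px(c,5,(260,200)));print(n,X,r,"jig frame",rz(-J[3])@(X-J[:3]))
for n,q in(("mug",(364,160)),("tin",(297,155))): print(n)
s=sense();print(s["time_s"],s["ee_pos"],s["ee_rot"])
E
```

```text
jig both [ 0.5146  0.106  -0.0061  0.1767]
[[ 0.0624  0.111  -0.2729 -0.4476 -0.8111  0.1294 -0.4809  0.1427 -0.7013
   0.0846  0.2758 -1.3924 -0.1923 -0.8888 -0.1624 -0.0011]
 [-0.0494  1.2857  1.4488 -0.0496  0.0991 -0.0309 -0.7051  0.8798  0.3524
  -0.5037 -0.1986 -0.1248 -0.4623  0.3509  0.2426  1.2104]]
jig top [ 0.5163  0.1073 -0.0148  0.1761]
jig scene [ 0.5132  0.1061 -0.0077  0.1771]
tube both [ 0.4656 -0.2548 -0.0049  0.4625]
[[ 1.0076 -1.4959 -0.554   1.0316 -0.441  -0.1809  0.4378  0.0779]
 [-0.3467  0.5432  1.1068 -0.7728  0.6936  0.4483 -0.3327 -0.4296]]
tube top [ 0.4661 -0.2574 -0.0178  0.4515]
tube scene [ 0.4537 -0.2683 -0.0286  0.4645]
handle [0.4852 0.2786 0.1093] [-0.0983  0.0831 -0.1269  0.0153] jig frame [0.0014 0.175  0.1154]
knobtop [0.6354 0.0519 0.1031] [-0.0937  0.0729 -0.1139 -0.0103] jig frame [ 0.1094 -0.0746  0.1092]
post [0.5871 0.0454 0.0729] [-0.1404  0.1101 -0.1739 -0.0123] jig frame [ 0.0607 -0.0725  0.079 ]
mug
tin
0.3 [0.1404 0.5575 0.4044] [-3.141  -0.0001  2.8948]
```

```bash
cat >> h.py <<'E'
def fit3(obj,obs,x0):
    f=lambda p:np.concatenate([(proj(n,np.array(obj[n])@rz(p[2]).T+[p[0],p[1],0])-obs[n]).ravel() for n in obj])
    r=least_squares(f,x0,loss='soft_l1');return r.x,f(r.x)
def rel(P0,yaw0,P1,yaw1):
    "rows entry from a pointing-down pose to another, tool axes, cm/deg"
    R=rz(yaw0)@np.diag([1,-1,-1]);d=R.T@(np.array(P1)-P0)*100
    return np.round(np.r_[d,0,0,-np.degrees(yaw1-yaw0)],2)
E
python3 - <<'E'
from h import *
np.set_printoptions(precision=4,suppress=True)
B=[[95,-50,36],[-95,-50,36],[-95,50,36],[95,50,36],[112,-98,8],[-112,-98,8],[112,62,8],[60,-72,72]]
B=np.array(B)/1000
T=px([(555,135),(614,522),(405,556),(350,168),(660,95),(725,545),(337,150),(600,184)],5,(80,135))
S=px([(115,367),(323,70),(505,173),(310,490),(2,368),(255,22),(300,555),(117,245)],5,(260,200))
b=np.array([[75,-15,30],[75,15,30],[-75,15,30],[-75,-15,30]])/1000
t=px([(138,40),(86,67),(248,405),(306,383)],6,(295,190))
# top order: far-right(-y), far-left(+y), near-left, near-right
s=px([(58,325),(123,345),(233,86),(172,70)],6,(205,120))
for nm,o,t_,s_,x0 in(("jig",B,T,S,[.5,.1,.18]),("tube",b,t,s,[.466,-.255,.46])):
  for sel in (("top","scene"),("top",),("scene",)):
    ob={"top":t_,"scene":s_}
    p,r=fit3({k:o for k in sel},{k:ob[k] for k in sel},x0);print(nm,sel,p,np.sqrt(np.mean(r**2)))
    if len(sel)==2: print(r.reshape(-1,2).T)
def ray(n,u,z):
    fx,fy,cx,cy,R,t=K[n];d=R.T@np.array([(u[0]-cx)/fx,(u[1]-cy)/fy,1]);c=-R.T@t;return c+d*(z-c[2])/d[2]
print("mug",ray("top",(365,160),.089),"tin",ray("top",(297,152),.064))
P=np.array([.1404,.5575,.4044]);print(rel(P,2.895,[.45,.1,.40],2.0),rel(np.array([.45,.1,.40]),2.0,[.4656,-.2548,.30],.4625))
E
```

```text
jig ('top', 'scene') [0.5155 0.1061 0.177 ] 0.8286851143217324
[[-0.4111 -0.2655 -0.9339 -1.1968 -1.1432 -0.0892 -1.2258 -0.2845 -0.7909
   0.182   0.5602 -1.2753 -0.3915 -0.8667 -0.0477 -0.0916]
 [-0.869   0.9788  1.2013 -0.815  -0.7497 -0.3137 -1.4723  0.0947 -0.3995
  -1.5021 -1.1296 -0.781  -1.1909 -0.6475 -0.3363  0.33  ]]
jig ('top',) [0.5149 0.1045 0.1751] 0.7034284185659185
jig ('scene',) [0.5163 0.1078 0.1772] 0.5725978885914932
tube ('top', 'scene') [ 0.4666 -0.2531  0.4652] 0.8242887446625919
[[ 0.5517 -1.9967 -0.7587  0.872  -0.3178  0.0003  0.5409  0.1298]
 [-0.9066  0.0413  0.8291 -1.1106  0.2627  0.0037 -0.9624 -1.0458]]
tube ('top',) [ 0.4657 -0.2538  0.4559] 0.9512990478059953
tube ('scene',) [ 0.4676 -0.2523  0.4684] 0.4773336176697563
mug [ 0.6171 -0.329   0.089 ] tin [ 0.6377 -0.1779  0.064 ]
[-41.19 -36.81   0.44   0.     0.    51.28] [-32.91 -13.35  10.     0.     0.    88.09]
```

>>> apply_moves:
  rows:
    - [-41.2,-36.8,0.4,0,0,51]
    - [-41.2,-36.8,0.4,0,0,51]
    - [-41.2,-36.8,0.4,0,0,51]
    - [-41.2,-36.8,0.4,0,0,51]
    - [-41.2,-36.8,0.4,0,0,51]
    - [-41.2,-36.8,0.4,0,0,51]
    - [-41.2,-36.8,0.4,0,0,51]
    - [-41.2,-36.8,0.4,0,0,51]
    - [-41.2,-36.8,0.4,0,0,51]
    - [-41.2,-36.8,0.4,0,0,51]
  hand: 7

```text
time_s: 1.23
ee_pos: [0.3746, 0.2106, 0.402]
ee_rot: [3.14, 0.0, 2.005]
ft_force: [1.2, 0.4, 0.2]
finger_gap: 0.0698
```

```bash
python3 -c "
from h import *
s=sense();P=s['ee_pos'];y=s['ee_rot'][2];print(P,y,rel(P,y,[.4666,-.2531,.30],.4652))"
```

```text
[0.37661589 0.20834467 0.40201191] 1.9963304022824477 [-45.74 -10.85  10.2    0.     0.    87.73]
```

>>> apply_moves:
  rows:
    - [-45.7,-10.8,10,0,0,87.7]
    - [-45.7,-10.8,10,0,0,87.7]
    - [-45.7,-10.8,10,0,0,87.7]
    - [-45.7,-10.8,10,0,0,87.7]
    - [-45.7,-10.8,10,0,0,87.7]
    - [-45.7,-10.8,10,0,0,87.7]
    - [-45.7,-10.8,10,0,0,87.7]
    - [-45.7,-10.8,10,0,0,87.7]
    - [-45.7,-10.8,10,0,0,87.7]
    - [-45.7,-10.8,10,0,0,87.7]

```text
time_s: 2.17
ee_pos: [0.456, -0.1881, 0.3146]
ee_rot: [3.141, -0.001, 0.749]
ft_force: [0.7, 0.5, 0.1]
finger_gap: 0.07
```

```bash
python3 -c "
from h import *
s=sense();P=s['ee_pos'];y=s['ee_rot'][2];print(P,y,rel(P,y,[.4666,-.2531,.30],.4652))"
```

```text
[ 0.45609814 -0.19050939  0.31362024] 0.7471049627048756 [-3.48  5.31  1.36  0.    0.   16.15]
```

>>> apply_moves:
  rows:
    - [-3.5,5.3,1.4,0,0,16.2]
    - [-3.5,5.3,1.4,0,0,16.2]
    - [-3.5,5.3,1.4,0,0,16.2]
    - [-3.5,5.3,1.4,0,0,16.2]
    - [-3.5,5.3,1.4,0,0,16.2]
    - [-3.5,5.3,1.4,0,0,16.2]

```text
time_s: 2.77
ee_pos: [0.4667, -0.2481, 0.3011]
ee_rot: [-3.141, -0.0, 0.475]
ft_force: [-0.1, 0.1, -0.2]
finger_gap: 0.07
```

```bash
python3 - <<'E'
from h import *
import cv2
s=sense();P=s['ee_pos'];y=s['ee_rot'][2];print(P,s['ee_rot'],rel(P,y,[.4666,-.2531,.195],.4652))
a=camera("top")["pixels"][170:290,270:390,::-1];b=camera("scene")["pixels"][80:200,160:280,::-1]
cv2.imwrite("pics/hov.png",cv2.resize(np.hstack([a,b]),None,fx=3.3,fy=3.3,interpolation=2))
E
```

```text
[ 0.46667797 -0.24830305  0.30117117] [ 3.14137901e+00 -2.06696219e-04  4.74114399e-01] [-0.23  0.42 10.62  0.    0.    0.51]
```

View pics/hov.png

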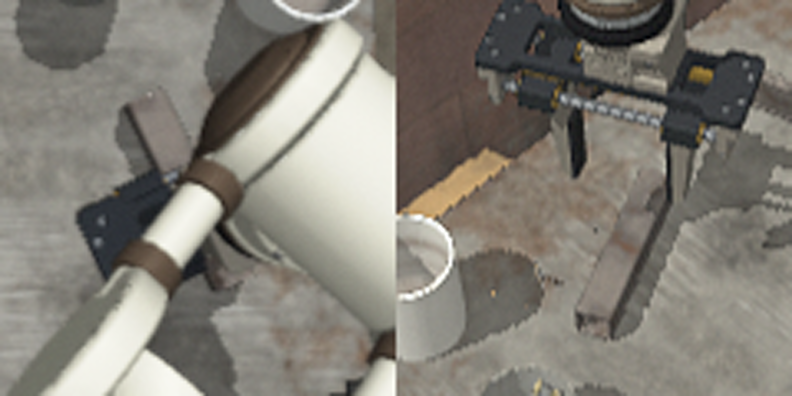

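The gripper straddles the tube with its fingers across it (tube's near end at (595,325) in the right tile) and is well clear of the mug. I'll descend.

>>> apply_moves:
  rows:
    - [-0.2,0.4,3,0,0,0.5]
    - [-0.2,0.4,6,0,0,0.5]
    - [-0.2,0.4,8.5,0,0,0.5]
    - [-0.2,0.4,10,0,0,0.5]
    - [-0.2,0.4,10.6,0,0,0.5]
    - [-0.2,0.4,10.6,0,0,0.5]
    - [-0.2,0.4,10.6,0,0,0.5]

```text
time_s: 3.55
ee_pos: [0.4669, -0.2539, 0.1956]
ee_rot: [3.141, -0.0, 0.464]
ft_force: [0.6, -0.2, 0.5]
finger_gap: 0.07
```

>>> apply_moves:
  rows:
    - [0,0,0,0,0,0]
    - [0,0,0,0,0,0]
    - [0,0,0,0,0,0]
    - [0,0,0,0,0,0]
    - [0,0,0,0,0,0]
    - [0,0,0,0,0,0]
    - [0,0,0,0,0,0]
    - [0,0,0,0,0,0]
    - [0,0,0,0,0,0]
    - [0,0,0,0,0,0]
  hand: 2
  grip_force: 30

```text
time_s: 4.38
ee_pos: [0.4666, -0.2539, 0.1951]
ee_rot: [3.142, -0.0, 0.463]
ft_force: [0.0, 0.3, 2.9]
finger_gap: 0.0296
```

>>> apply_moves:
  rows:
    - [0,0,-2,0,0,0]
    - [0,0,-6,0,0,0]
    - [0,0,-10,0,0,0]
    - [0,0,-14,0,0,0]
    - [0,0,-15,0,0,0]
    - [0,0,-15,0,0,0]
    - [0,0,-15,0,0,0]

```text
time_s: 4.97
ee_pos: [0.4661, -0.2535, 0.343]
ee_rot: [-3.139, 0.001, 0.463]
ft_force: [0.3, 0.4, -5.1]
finger_gap: 0.0297
```

```bash
python3 -c "
from h import *
s=sense();P=s['ee_pos'];y=s['ee_rot'][2];print(P,y,s['ft_force'],s['finger_gap'],rel(P,y,[.5155,.106,.345],.177))"
```

```text
[ 0.46561837 -0.25303742  0.34111796] 0.46317085863785024 [-1.11296806 -0.36752656 -4.00864371] 0.02940608064405885 [ 20.5  -29.89  -0.39   0.     0.    16.4 ]
```

>>> apply_moves:
  rows:
    - [3,-4.4,0,0,0,3]
    - [5,-7.5,0,0,0,6]
    - [7.5,-11,0,0,0,9]
    - [10,-14.5,0,0,0,11]
    - [12.5,-18,0,0,0,13]
    - [15,-21.5,0,0,0,15]
    - [17.5,-25,0,0,0,16]
    - [19.5,-28.5,0,0,0,16.4]
    - [20.5,-29.9,0,0,0,16.4]
    - [20.5,-29.9,0,0,0,16.4]

```text
time_s: 5.9
ee_pos: [0.5152, 0.11, 0.3416]
ee_rot: [-3.138, 0.005, 0.182]
ft_force: [-0.2, 0.1, -4.7]
finger_gap: 0.0297
```

```bash
python3 - <<'E'
from h import *
import cv2
s=sense();P=s['ee_pos'];y=s['ee_rot'][2];print(P,s['ee_rot'],s['finger_gap'],rel(P,y,[.5155,.106,.25],.177))
E
```

```text
[0.51548222 0.1061153  0.34203977] [-3.14108353  0.00517126  0.17952187] 0.029735380301151984 [-0.    0.01  9.2   0.    0.    0.14]
```

>>> apply_moves:
  rows:
    - [0,0,3,0,0,0.1]
    - [0,0,6,0,0,0.1]
    - [0,0,8,0,0,0.1]
    - [0,0,9.2,0,0,0.1]
    - [0,0,9.2,0,0,0.1]
    - [0,0,9.2,0,0,0.1]

```text
time_s: 6.5
ee_pos: [0.5163, 0.1044, 0.2524]
ee_rot: [-3.141, 0.002, 0.174]
ft_force: [0.2, 0.4, -3.4]
finger_gap: 0.03
```

```bash
python3 - <<'E'
from h import *
import cv2
s=sense();P=s['ee_pos'];y=s['ee_rot'][2];print(P,s['ee_rot'],s['finger_gap'],rel(P,y,[.5155,.106,.22],.177))
a=camera("top")["pixels"][150:270,120:240,::-1];b=camera("scene")["pixels"][200:320,260:380,::-1]
cv2.imwrite("pics/jh.png",cv2.resize(np.hstack([a,b]),None,fx=3.3,fy=3.3,interpolation=2))
E
```

```text
[0.51721844 0.10476204 0.25438256] [ 3.14091307e+00 -2.71557615e-03  1.74539792e-01] 0.029542119940690545 [-0.15 -0.15  3.44  0.    0.   -0.14]
```

View pics/jh.png

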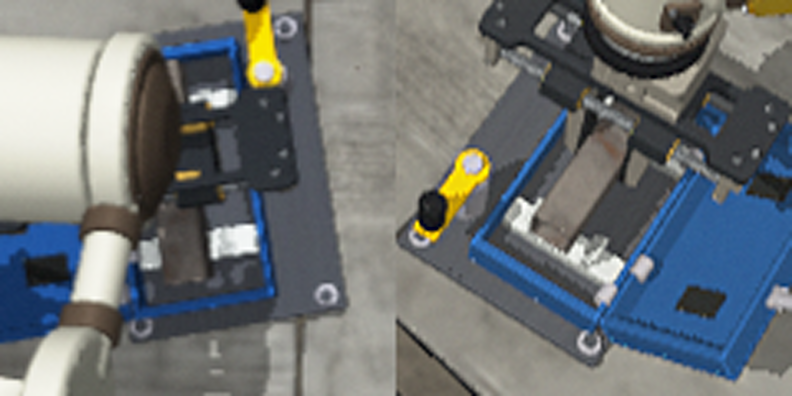

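```bash
python3 - <<'E'
from h import *
J=np.array([.5155,.106,0]);P=np.array([.5168,.1046,0])
for z in(.087,):
  for x,n,off,dx in((-.075,"top",(120,150),0),(.075,"scene",(260,200),396)):
    for y in(-.015,.015):
      print(n,x,y,(proj(n,rz(.176)@[x,y,z]+P)[0]-off)*3.3+[dx,0])
for n,off,dx in(("top",(120,150),0),("scene",(260,200),396)):
  for x in(-.06,.06):
    print(n,x,[((proj(n,rz(.177)@[x,y,.036]+J)[0]-off)*3.3+[dx,0]).round() for y in(-.045,-.0195,.0195,.045)])
E
```

```text
top -0.075 -0.015 [206.33422171 276.8101395 ]
top -0.075 0.015 [161.80967709 284.09359145]
scene 0.075 -0.015 [531.03702703 213.43769167]
scene 0.075 0.015 [570.56744182 237.80969957]
top -0.06 [array([257., 249.]), array([221., 255.]), array([167., 264.]), array([131., 270.])]
top 0.06 [array([232.,  84.]), array([197.,  90.]), array([143.,  98.]), array([108., 104.])]
scene -0.06 [array([590.,  78.]), array([621.,  96.]), array([668., 123.]), array([700., 142.])]
scene 0.06 [array([501., 204.]), array([533., 224.]), array([582., 254.]), array([615., 274.])]
```

The tube lines up with the channel: its near end is at (185,281) in the left tile, as predicted. I'll correct by 1.5 mm and lower it.

>>> apply_moves:
  rows:
    - [-0.15,-0.15,0,0,0,-0.1]
    - [-0.15,-0.15,0.6,0,0,-0.1]
    - [-0.15,-0.15,1.2,0,0,-0.1]
    - [-0.15,-0.15,1.8,0,0,-0.1]
    - [-0.15,-0.15,2.2,0,0,-0.1]
    - [-0.15,-0.15,2.2,0,0,-0.1]

```text
time_s: 7.3
ee_pos: [0.5139, 0.1065, 0.2293]
ee_rot: [-3.141, 0.003, 0.177]
ft_force: [0.6, 0.5, -3.9]
finger_gap: 0.0297
```

```bash
python3 - <<'E'
from h import *
s=sense();P=s['ee_pos'];y=s['ee_rot'][2];print(P,s['ee_rot'],s['ft_force'],s['finger_gap'],rel(P,y,[.5155,.106,.216],.177))
E
```

```text
[0.51448433 0.10648026 0.23047633] [-3.14145331e+00  8.35815920e-04  1.77001594e-01] [ 0.77682965  0.17691704 -4.17442698] 0.02971316594610323 [0.09 0.07 1.45 0.   0.   0.  ]
```

>>> apply_moves:
  rows:
    - [0,0,0.4,0,0,0]
    - [0,0,0.8,0,0,0]
    - [0,0,1.2,0,0,0]
    - [0,0,1.4,0,0,0]
    - [0,0,1.4,0,0,0]

```text
time_s: 7.82
ee_pos: [0.5142, 0.1065, 0.2161]
ee_rot: [-3.141, 0.001, 0.177]
ft_force: [0.0, 0.4, -3.5]
finger_gap: 0.0298
```

>>> apply_moves:
  rows:
    - [0,0,0.15,0,0,0]
    - [0,0,0.2,0,0,0]
    - [0,0,0.2,0,0,0]

```text
time_s: 8.07
ee_pos: [0.5147, 0.1065, 0.2151]
ee_rot: [3.142, -0.0, 0.177]
ft_force: [-0.7, -0.6, -2.6]
finger_gap: 0.0296
```

>>> apply_moves:
  rows:
    - [0,0,0,0,0,0]
    - [0,0,0,0,0,0]
    - [0,0,0,0,0,0]
    - [0,0,0,0,0,0]
    - [0,0,0,0,0,0]
  hand: 4.4

```text
time_s: 8.48
ee_pos: [0.5148, 0.1065, 0.2152]
ee_rot: [3.141, -0.001, 0.177]
ft_force: [-0.6, -0.0, 0.5]
finger_gap: 0.0439
```

>>> apply_moves:
  rows:
    - [0,0,-0.5,0,0,0]
    - [0,0,-2,0,0,0]
    - [0,0,-5,0,0,0]
    - [0,0,-9,0,0,0]
    - [0,0,-13,0,0,0]
    - [0,0,-14,0,0,0]
    - [0,0,-14,0,0,0]
    - [0,0,-14,0,0,0]

```text
time_s: 9.15
ee_pos: [0.5145, 0.1065, 0.355]
ee_rot: [3.141, -0.001, 0.177]
ft_force: [-0.9, 0.4, -0.1]
finger_gap: 0.0442
```

```bash
python3 - <<'E'
from h import *
s=sense();P=s['ee_pos'];y=s['ee_rot'][2];print(P,s['ee_rot'],s['ft_force'],s['finger_gap'])
J=np.array([.5155,.106,0])
def H(a): return J+rz(.177)@[0.001,.05-.145*np.cos(a)+.012*np.sin(a),.036+.145*np.sin(a)+.012*np.cos(a)]
for a in(2.45,2.5,2.55): print(H(a))
h=H(2.52); print(h,rel(P,y,h+[0,0,.171+.08],.177))
E
```

```text
[0.51386317 0.10648119 0.35270275] [-3.14081355  0.00380833  0.17691222] [2.77046695e-01 3.48395086e-01 1.81233315e-04] 0.043616771884650476
[0.48666804 0.27286713 0.11923311]
[0.48596183 0.27681525 0.11316474]
[0.48530991 0.28045988 0.1069035 ]
[0.48569445 0.27831005 0.11068252] [ 2.500e-01 -1.741e+01 -9.000e-01  0.000e+00  0.000e+00 -1.000e-02]
```

>>> apply_moves:
  rows:
    - [0.2,-4,0,0,0,0]
    - [0.2,-8,0,0,0,0]
    - [0.2,-12,0,0,0,0]
    - [0.2,-15.5,0,0,0,0]
    - [0.2,-17.4,0,0,0,0]
    - [0.2,-17.4,0,0,0,0]
    - [0.2,-17.4,0,0,0,0]
  hand: 3.4

```text
time_s: 9.83
ee_pos: [0.4851, 0.2786, 0.3526]
ee_rot: [3.141, 0.004, 0.179]
ft_force: [-0.3, 0.3, -0.6]
finger_gap: 0.0344
```

```bash
python3 - <<'E'
from h import *
import cv2
s=sense();P=s['ee_pos'];y=s['ee_rot'][2];print(P,s['ee_rot'],s['finger_gap'],rel(P,y,[.4856,.2784,.110+.171],.177))
a=camera("top")["pixels"][150:270,80:230,::-1];b=camera("scene")["pixels"][180:320,260:420,::-1]
cv2.imwrite("pics/ha.png",np.hstack([cv2.resize(a,(400,320),interpolation=2),cv2.resize(b,(366,320),interpolation=2)]))
E
```

```text
[0.48588853 0.27722569 0.35344641] [3.14073959e+00 2.56989117e-03 1.76290314e-01] 0.03413339124454542 [-0.01 -0.12  7.24  0.    0.   -0.04]
```

View pics/ha.png

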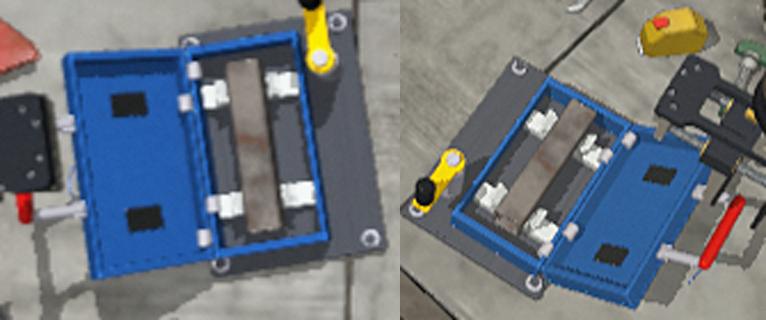

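The tube lies between the cheeks of both saddles (left tile: tube centre ≈247 and 260, cheek centres ≈247.5 and 261). Next I grip the handle.

>>> apply_moves:
  rows:
    - [0,-0.1,3,0,0,0]
    - [0,-0.1,5,0,0,0]
    - [0,-0.1,6.5,0,0,0]
    - [0,-0.1,7.2,0,0,0]
    - [0,-0.1,7.2,0,0,0]
    - [0,-0.1,7.2,0,0,0]

```text
time_s: 10.53
ee_pos: [0.4862, 0.2786, 0.2833]
ee_rot: [3.142, -0.0, 0.176]
ft_force: [1.4, 0.1, 0.4]
finger_gap: 0.034
```

>>> apply_moves:
  rows:
    - [0,0,0,0,0,0]
    - [0,0,0,0,0,0]
    - [0,0,0,0,0,0]
    - [0,0,0,0,0,0]
    - [0,0,0,0,0,0]
  hand: 0.6
  grip_force: 20

```text
time_s: 10.95
ee_pos: [0.4862, 0.2789, 0.2834]
ee_rot: [3.141, -0.002, 0.177]
ft_force: [1.2, -2.8, -1.2]
finger_gap: 0.0111
```

```bash
cat >> h.py <<'E'
J=np.array([.5155,.106,0]);JY=.177
def Hj(a): return np.array([0,.05-.145*np.cos(a)+.012*np.sin(a),.036+.145*np.sin(a)+.012*np.cos(a)])
E
python3 - <<'E'
from h import *
np.set_printoptions(precision=2,suppress=True)
s=sense();P=s['ee_pos'];print(P,s['ee_rot'],s['ft_force'],s['finger_gap'])
g=P-[0,0,.171];q=rz(-JY)@(g-J);print("grasp jig",q)
a0=np.arctan2(q[2]-.036,-(q[1]-.05));off=np.arctan2(.012,.145);a0=a0-off;print("a0",a0,"radius",np.hypot(q[2]-.036,q[1]-.05),np.hypot(.145,.012))
# cumulative rows: tool x= jig x, tool y = -jig y, tool z=-z
for a in np.linspace(a0,0,31):
    d=Hj(a)-Hj(a0);print(round(a,2),np.array([0,-d[1],-d[2]])*100)
E
```

```text
[0.49 0.28 0.28] [ 3.14 -0.    0.18] [ 2.27 -2.09 -0.05] 0.011512737728839768
grasp jig [0.   0.18 0.11]
a0 2.512519390623045 radius 0.14677469292515138 0.14549570440394452
2.51 [ 0. -0. -0.]
2.43 [ 0.    0.68 -1.01]
2.35 [ 0.    1.43 -1.97]
2.26 [ 0.    2.27 -2.85]
2.18 [ 0.    3.18 -3.67]
2.09 [ 0.    4.15 -4.4 ]
2.01 [ 0.    5.18 -5.05]
1.93 [ 0.    6.26 -5.61]
1.84 [ 0.    7.38 -6.08]
1.76 [ 0.    8.54 -6.46]
1.68 [ 0.    9.73 -6.74]
1.59 [ 0.   10.93 -6.91]
1.51 [ 0.   12.15 -6.99]
1.42 [ 0.   13.37 -6.96]
1.34 [ 0.   14.58 -6.83]
1.26 [ 0.   15.78 -6.6 ]
1.17 [ 0.   16.95 -6.27]
1.09 [ 0.   18.09 -5.84]
1.01 [ 0.   19.19 -5.32]
0.92 [ 0.   20.24 -4.71]
0.84 [ 0.   21.24 -4.01]
0.75 [ 0.   22.18 -3.24]
0.67 [ 0.   23.05 -2.38]
0.59 [ 0.   23.85 -1.46]
0.5 [ 0.   24.56 -0.47]
0.42 [ 0.   25.19  0.57]
0.34 [ 0.   25.73  1.66]
0.25 [ 0.   26.18  2.79]
0.17 [ 0.   26.53  3.96]
0.08 [ 0.   26.78  5.15]
0.0 [ 0.   26.93  6.36]
```

>>> apply_moves:
  rows:
    - [0,0.3,-0.5,0,0,0]
    - [0,0.7,-1.0,0,0,0]
    - [0,1.4,-2.0,0,0,0]
    - [0,2.3,-2.9,0,0,0]
    - [0,3.2,-3.7,0,0,0]
    - [0,4.15,-4.4,0,0,0]
    - [0,5.2,-5.05,0,0,0]
    - [0,6.3,-5.6,0,0,0]
    - [0,7.4,-6.1,0,0,0]
    - [0,8.5,-6.5,0,0,0]

```text
time_s: 11.88
ee_pos: [0.5007, 0.1966, 0.3502]
ee_rot: [-3.137, -0.003, 0.177]
ft_force: [-0.3, 4.6, 3.3]
finger_gap: 0.011
```

```bash
cat > lid.py <<'E'
from h import *
import sys
np.set_printoptions(precision=2,suppress=True)
s=sense();P=s['ee_pos'];print(P.round(4),s['ee_rot'],s['ft_force'],s['finger_gap'])
q=rz(-JY)@(P-[0,0,.171]-J);a0=np.arctan2(q[2]-.036,.05-q[1])-np.arctan2(.012,.145)
print("jig",q.round(4),"a",a0,"r",np.hypot(q[2]-.036,q[1]-.05))
for k in range(1,12):
    a=max(a0-.0838*k,0);d=Hj(a)-q;print(round(a,2),np.array([-q[0],-d[1],-d[2]])*100)
E
python3 lid.py
```

```text
[0.5  0.2  0.35] [-3.14 -0.    0.18] [-3.24  2.14  9.8 ] 0.01133575293083898
jig [0.   0.09 0.18] a 1.7631345774035427 r 0.14915729857384133
1.68 [-0.15  1.29  0.07]
1.6 [-0.15  2.49 -0.11]
1.51 [-0.15  3.71 -0.19]
1.43 [-0.15  4.93 -0.17]
1.34 [-0.15  6.14 -0.04]
1.26 [-0.15  7.34  0.18]
1.18 [-0.15  8.51  0.51]
1.09 [-0.15  9.65  0.93]
1.01 [-0.15 10.76  1.45]
0.93 [-0.15 11.82  2.05]
0.84 [-0.15 12.82  2.75]
```

>>> apply_moves:
  rows:
    - [0,1.2,0,0,0,0]
    - [0,2.5,0,0,0,0]
    - [0,3.7,-0.1,0,0,0]
    - [0,4.9,-0.1,0,0,0]
    - [0,6.1,0,0,0,0]
    - [0,7.3,0.2,0,0,0]
    - [0,8.5,0.5,0,0,0]
    - [0,9.65,0.95,0,0,0]
    - [0,10.8,1.45,0,0,0]
    - [0,11.8,2.05,0,0,0]

```text
time_s: 12.82
ee_pos: [0.5222, 0.0789, 0.3286]
ee_rot: [-3.141, -0.004, 0.177]
ft_force: [3.3, 2.7, 3.0]
finger_gap: 0.0114
```

```bash
python3 lid.py
```

```text
[0.52 0.08 0.33] [ 3.14 -0.    0.18] [ 5.42 -1.41  0.93] 0.010989886645526631
jig [ 0.   -0.03  0.16] a 0.9075449626137181 r 0.14405786914285834
0.82 [-0.18  1.07  0.59]
0.74 [-0.18  2.    1.38]
0.66 [-0.18  2.85  2.25]
0.57 [-0.18  3.64  3.18]
0.49 [-0.18  4.34  4.18]
0.4 [-0.18  4.95  5.23]
0.32 [-0.18  5.48  6.33]
0.24 [-0.18  5.91  7.47]
0.15 [-0.18  6.24  8.64]
0.07 [-0.18  6.48  9.84]
0 [-0.18  6.6  10.84]
```

>>> apply_moves:
  rows:
    - [0,1.05,0.6,0,0,0]
    - [0,2.0,1.4,0,0,0]
    - [0,2.85,2.25,0,0,0]
    - [0,3.65,3.2,0,0,0]
    - [0,4.35,4.2,0,0,0]
    - [0,4.95,5.25,0,0,0]
    - [0,5.5,6.35,0,0,0]
    - [0,5.9,7.5,0,0,0]
    - [0,6.25,8.65,0,0,0]
    - [0,6.4,9.5,0,0,0]

```text
time_s: 13.75
ee_pos: [0.533, 0.0153, 0.2311]
ee_rot: [3.14, -0.0, 0.177]
ft_force: [4.5, -2.5, 2.8]
finger_gap: 0.0117
```

```bash
python3 lid.py
```

```text
[0.53 0.02 0.23] [ 3.14 -0.    0.18] [ 6.52 -3.48 -1.42] 0.01114719324508781
jig [ 0.   -0.09  0.06] a 0.08133619639800406 r 0.14428067781963363
0 [-0.12  0.27  1.15]
0 [-0.12  0.27  1.15]
0 [-0.12  0.27  1.15]
0 [-0.12  0.27  1.15]
0 [-0.12  0.27  1.15]
0 [-0.12  0.27  1.15]
0 [-0.12  0.27  1.15]
0 [-0.12  0.27  1.15]
0 [-0.12  0.27  1.15]
0 [-0.12  0.27  1.15]
0 [-0.12  0.27  1.15]
```

>>> apply_moves:
  rows:
    - [0,0.15,0.5,0,0,0]
    - [0,0.25,1.0,0,0,0]
    - [0,0.25,1.2,0,0,0]
    - [0,0.25,1.4,0,0,0]
    - [0,0.25,1.4,0,0,0]

```text
time_s: 14.27
ee_pos: [0.5333, 0.0134, 0.2176]
ee_rot: [3.14, -0.0, 0.177]
ft_force: [6.2, -1.5, -2.6]
finger_gap: 0.0113
```

>>> apply_moves:
  rows:
    - [0,0,0.2,0,0,0]
    - [0,0,0.4,0,0,0]
    - [0,0,0.4,0,0,0]
    - [0,0,0.4,0,0,0]

```text
time_s: 14.6
ee_pos: [0.5335, 0.0133, 0.2148]
ee_rot: [3.14, -0.0, 0.178]
ft_force: [1.5, -2.5, 6.4]
finger_gap: 0.0113
```

>>> apply_moves:
  rows:
    - [0,0,-0.2,0,0,0]
    - [0,0,-0.2,0,0,0]
    - [0,0,-0.2,0,0,0]
    - [0,0,-0.2,0,0,0]
  hand: 3.4

```text
time_s: 14.93
ee_pos: [0.5323, 0.014, 0.2152]
ee_rot: [-3.141, 0.003, 0.177]
ft_force: [0.2, 0.1, -0.5]
finger_gap: 0.0339
```

>>> apply_moves:
  rows:
    - [0,0,-1.5,0,0,0]
    - [0,0,-4,0,0,0]
    - [0,0,-7,0,0,0]
    - [0,0,-7,0,0,0]
    - [0,-3,-7,0,0,0]
    - [0,-6,-7,0,0,0]
    - [0,-6,-7,0,0,0]
    - [0,-6,-7,0,0,0]

```text
time_s: 15.6
ee_pos: [0.5219, 0.074, 0.2854]
ee_rot: [-3.141, 0.002, 0.18]
ft_force: [-0.5, -0.1, -1.0]
finger_gap: 0.0339
```

>>> apply_moves:
  rows:
    - [0,0,0,0,0,0]
    - [0,0,0,0,0,0]
    - [0,0,0,0,0,0]
    - [0,0,1,0,0,0]
    - [0,0,2,0,0,0]
    - [0,0,2.2,0,0,0]
  hand: 0

```text
time_s: 16.1
ee_pos: [0.5217, 0.0726, 0.2618]
ee_rot: [-3.141, 0.004, 0.176]
ft_force: [1.0, -0.9, -0.7]
finger_gap: 0.0003
```

```bash
python3 lid.py | head -2
```

```text
[0.52 0.07 0.26] [-3.14  0.    0.18] [-0.27 -0.95  0.86] 0.0002885337686830163
jig [ 0.   -0.03  0.09] a 0.50475029097558 r 0.1007904719580434
```

>>> apply_moves:
  rows:
    - [0,0,0.6,0,0,0]
    - [0,0,0.9,0,0,0]
    - [0,0,1.1,0,0,0]
    - [0,0,1.1,0,0,0]

```text
time_s: 16.53
ee_pos: [0.5224, 0.0729, 0.2529]
ee_rot: [-3.141, 0.001, 0.177]
ft_force: [-0.5, -0.1, 0.7]
finger_gap: 0.0007
```

>>> apply_moves:
  rows:
    - [0,0,0.15,0,0,0]
    - [0,0,0.3,0,0,0]
    - [0,0,0.3,0,0,0]
    - [0,0,0.3,0,0,0]

```text
time_s: 16.87
ee_pos: [0.5227, 0.0729, 0.2505]
ee_rot: [3.142, -0.0, 0.177]
ft_force: [-0.2, -0.2, 0.3]
finger_gap: 0.0007
```

>>> apply_moves:
  rows:
    - [0,0,0.1,0,0,0]
    - [0,0,0.2,0,0,0]
    - [0,0,0.3,0,0,0]
    - [0,0,0.3,0,0,0]

```text
time_s: 17.2
ee_pos: [0.5231, 0.0729, 0.2503]
ee_rot: [3.141, 0.001, 0.177]
ft_force: [-10.0, 0.2, 22.1]
finger_gap: 0.0007
```

>>> apply_moves:
  rows:
    - [0,0,-2,0,0,0]
    - [0,0,-5,0,0,0]
    - [0,0,-7,0,0,0]
    - [0,0,-7,0,0,0]
    - [0,0,-7,0,0,0]
  hand: 4

```text
time_s: 17.62
ee_pos: [0.523, 0.0728, 0.3185]
ee_rot: [3.141, -0.003, 0.177]
ft_force: [-0.6, 0.2, -2.0]
finger_gap: 0.0322
```

```bash
python3 - <<'E'
from h import *
s=sense();P=s['ee_pos'];y=s['ee_rot'][2]
b=1.62;k=J+rz(JY)@[.06+.05*np.sin(b),-.072+.05*np.cos(b),.093];print(P,k,rel(P,y,k+[0,0,.171+.06],.177))
E
```

```text
[0.5221004  0.07290233 0.31601206] [0.6368324  0.05206197 0.093     ] [10.93  4.07 -0.8   0.    0.   -0.  ]
```

>>> apply_moves:
  rows:
    - [3.5,1.3,-0.5,0,0,0]
    - [7,2.6,-0.8,0,0,0]
    - [10,3.7,-0.8,0,0,0]
    - [10.9,4.1,-0.8,0,0,0]
    - [10.9,4.1,-0.8,0,0,0]
    - [10.9,4.1,-0.8,0,0,0]

```text
time_s: 18.22
ee_pos: [0.6366, 0.0517, 0.3231]
ee_rot: [-3.14, 0.004, 0.177]
ft_force: [-0.5, -0.2, -0.0]
finger_gap: 0.0398
```

```bash
python3 - <<'E'
from h import *
import cv2
s=sense();P=s['ee_pos'];y=s['ee_rot'][2]
print(P,s['finger_gap'],rel(P,y,[.6368,.0521,.093+.171],.177))
a=camera("top")["pixels"][130:270,100:260,::-1];b=camera("scene")["pixels"][180:320,230:390,::-1]
cv2.imwrite("pics/kn.png",cv2.resize(np.hstack([a,b]),None,fx=2.5,fy=2.5,interpolation=2))
E
```

```text
[0.63604629 0.05205444 0.32404174] 0.03986438682173165 [0.07 0.01 6.   0.   0.   0.01]
```

View pics/kn.png

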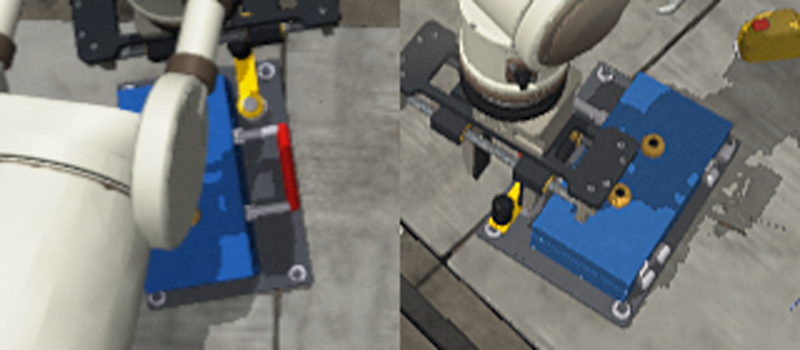

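The lid is closed flat on the lower half (handle at (288,165) in the left tile). The knob at (502,210) in the right tile sits under the open fingers. I'll descend on it.

>>> apply_moves:
  rows:
    - [0,0,2,0,0,0]
    - [0,0,4,0,0,0]
    - [0,0,5.5,0,0,0]
    - [0,0,6,0,0,0]
    - [0,0,6,0,0,0]
    - [0,0,6,0,0,0]

```text
time_s: 18.92
ee_pos: [0.6371, 0.0518, 0.2661]
ee_rot: [3.141, -0.001, 0.177]
ft_force: [0.1, 0.1, -0.2]
finger_gap: 0.0398
```

>>> apply_moves:
  rows:
    - [0,0,0,0,0,0]
    - [0,0,0,0,0,0]
    - [0,0,0,0,0,0]
    - [0,0,0,0,0,0]
    - [0,0,0,0,0,0]
  hand: 1
  grip_force: 25

```text
time_s: 19.33
ee_pos: [0.6377, 0.052, 0.2665]
ee_rot: [-3.141, -0.002, 0.177]
ft_force: [0.2, 2.4, 3.9]
finger_gap: 0.0177
```

```bash
cat > lat.py <<'E'
from h import *
np.set_printoptions(precision=2,suppress=True)
s=sense();P=s['ee_pos'];print(P.round(4),s['ee_rot'],s['ft_force'],s['finger_gap'])
q=rz(-JY)@(P-J)-[.06,-.072,0];b0=np.arctan2(q[0],q[1]);print("jig rel axis",q.round(4),"b",b0,"r",np.hypot(q[0],q[1]))
for b in np.arange(b0,-.17,-.15):
    print(round(b,2),100*(.05*np.sin(b)-q[0]),-100*(.05*np.cos(b)-q[1]))
E
python3 lat.py
```

```text
[0.64 0.05 0.27] [-3.14 -0.    0.18] [1.   3.15 5.21] 0.018161236131923487
jig rel axis [ 0.05 -0.    0.27] b 1.6247465691779903 r 0.05078499975576888
1.62 -0.07838576114480855 -0.004233038544710667
1.47 -0.09415711815410344 -0.7533641135215604
1.32 -0.221700128647178 -1.4917264119037625
1.17 -0.458150451574775 -2.2027379082843206
1.02 -0.7981979224405897 -2.8704308173043644
0.87 -1.2342058081478258 -3.479810195687807
0.72 -1.7563823115607287 -4.017190696340147
0.57 -2.3530004741583923 -4.470503911740352
0.42 -3.0106615382413136 -4.829569404355842
0.27 -3.71459585414332 -5.086323337321744
0.12 -4.448994574721594 -5.234999570832281
-0.03 -5.197364687981647 -5.272259157209748
```

>>> apply_moves:
  rows:
    - [-0.1,-0.75,0,0,0,0]
    - [-0.2,-1.5,0,0,0,0]
    - [-0.45,-2.2,0,0,0,0]
    - [-0.8,-2.85,0,0,0,0]
    - [-1.25,-3.5,0,0,0,0]
    - [-1.75,-4.0,0,0,0,0]
    - [-2.35,-4.45,0,0,0,0]
    - [-3.0,-4.85,0,0,0,0]
    - [-3.0,-4.85,0,0,0,0]

```text
time_s: 20.18
ee_pos: [0.5996, 0.0933, 0.2668]
ee_rot: [3.137, -0.004, 0.178]
ft_force: [2.4, -4.6, 2.7]
finger_gap: 0.0179
```

```bash
python3 lat.py
```

```text
[0.6  0.09 0.27] [ 3.14 -0.    0.18] [ 1.45 -4.55  3.83] 0.018023124225786398
jig rel axis [0.02 0.04 0.27] b 0.4373890043741365 r 0.049178826487905926
0.44 0.03478291560770619 -0.07438688158187823
0.29 -0.6658492372306926 -0.34001950308555695
0.14 -1.3983096891109421 -0.4979681961135983
-0.01 -2.1461489573748533 -0.5446857735377703
-0.16 -2.892572184303021 -0.4791230592862482
```

>>> apply_moves:
  rows:
    - [-0.65,-0.3,0,0,0,0]
    - [-1.4,-0.45,0,0,0,0]
    - [-2.1,-0.5,0,0,0,0]
    - [-2.4,-0.5,0,0,0,0]
    - [-2.5,-0.5,0,0,0,0]
    - [-2.5,-0.5,0,0,0,0]

```text
time_s: 20.78
ee_pos: [0.5748, 0.0947, 0.2669]
ee_rot: [3.14, -0.006, 0.178]
ft_force: [5.3, 0.7, 2.1]
finger_gap: 0.0181
```

```bash
python3 lat.py|head -2
```

```text
[0.57 0.09 0.27] [ 3.14 -0.01  0.18] [5.18 1.03 2.43] 0.018135603364834354
jig rel axis [-0.    0.05  0.27] b -0.07111948595808752 r 0.0505401059743063
```

>>> apply_moves:
  rows:
    - [-0.3,0,0,0,0,0]
    - [-0.4,0,0,0,0,0]
    - [-0.4,0,0,0,0,0]

```text
time_s: 21.13
ee_pos: [0.5709, 0.0941, 0.2668]
ee_rot: [3.14, -0.006, 0.178]
ft_force: [5.5, 1.3, 1.9]
finger_gap: 0.0185
```

>>> apply_moves:
  rows:
    - [0.2,0,0,0,0,0]
    - [0.2,0,0,0,0,0]
    - [0.2,0,0,0,0,0]
    - [0.2,0,0,0,0,0]
  hand: 4

```text
time_s: 21.47
ee_pos: [0.5711, 0.0943, 0.2646]
ee_rot: [-3.141, 0.002, 0.177]
ft_force: [-0.1, -0.1, 0.3]
finger_gap: 0.04
```

>>> apply_moves:
  rows:
    - [0,0,-2,0,0,0]
    - [0,0,-5,0,0,0]
    - [0,0,-8,0,0,0]
    - [0,0,-11,0,0,0]
    - [-3,0,-14,0,0,0]
    - [-7,-4,-15,0,0,0]
    - [-11,-8,-15,0,0,0]
    - [-15,-12,-15,0,0,0]
    - [-18,-16,-15,0,0,0]
    - [-18,-20,-15,0,0,0]

```text
time_s: 22.3
ee_pos: [0.3826, 0.2208, 0.4148]
ee_rot: [3.141, 0.001, 0.175]
ft_force: [0.5, 1.0, -0.4]
finger_gap: 0.0402
```

```bash
python3 - <<'E'
from h import *
import cv2
print(sense()['ee_pos'])
a=camera("top")["pixels"][130:270,100:260,::-1];b=camera("scene")["pixels"][180:320,230:390,::-1]
cv2.imwrite("pics/end.png",cv2.resize(np.hstack([a,b]),None,fx=2.5,fy=2.5,interpolation=2))
for n,off,dx in(("top",(100,130),0),("scene",(230,180),400)):
  for bb in(-.0,.12):
    print(n,bb,(proj(n,J+rz(JY)@[.06+.05*np.sin(bb),-.072+.05*np.cos(bb),.106])[0]-off)*2.5+[dx,0])
E
```

```text
[0.38158803 0.22403357 0.41493256]
top -0.0 [186.09535563 107.31297658]
top 0.12 [185.52034941 100.5573042 ]
scene -0.0 [583.81239891 185.12822557]
scene 0.12 [579.79011099 190.1906155 ]
```

View pics/end.png

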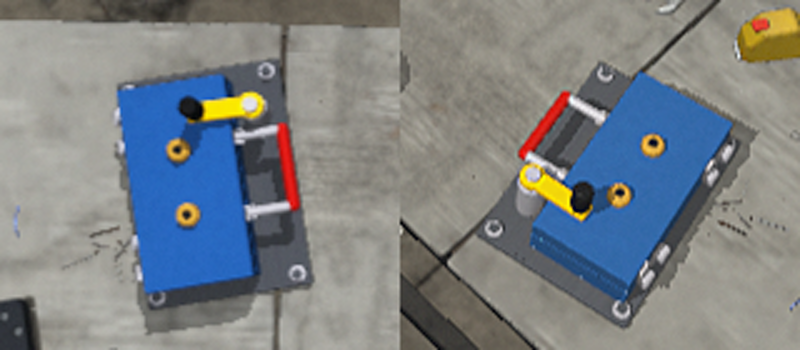

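```bash
python3 - <<'E'
from h import *
import cv2
obs={}
for n,(x0,y0,x1,y1) in {"top":(165,160,188,182),"scene":(298,247,312,272)}.items():
    p=camera(n)["pixels"][y0:y1,x0:x1].astype(int);m=(p.max(2)<50)
    r,c=np.nonzero(m);
    h=cv2.cvtColor(camera(n)["pixels"],cv2.COLOR_RGB2HSV);ym=(h[...,0]>20)&(h[...,0]<32)&(h[...,1]>180)&(h[...,2]>130)
    ym[:, :150]=0; 
    if n=="top": ym[185:]=0
    else: ym[:240]=0;ym[275:]=0;ym[:,320:]=0
    yr,yc=np.nonzero(ym);print(n,"black",c.mean()+x0,r.mean()+y0,len(c),np.ptp(c),np.ptp(r),"yellow",yc.mean(),yr.mean(),len(yc))
    for b in(-.05,0,.1,.2,.3):
        Z=lambda d,z:proj(n,J+rz(JY)@[.06+d*np.sin(b),-.072+d*np.cos(b),z])[0].round(1)
        print(b,"knob .106/.09",Z(.05,.106),Z(.05,.09),"post .072",Z(0,.072),"arm tip .07",Z(.06,.07))
E
```

```text
top black 176.08196721311475 173.22950819672133 61 8 8 yellow 191.53548387096774 172.90322580645162 155
-0.05 knob .106/.09 [174.6 174. ] [176.1 175. ] post .072 [199.4 171.5] arm tip .07 [173.7 177.1]
0 knob .106/.09 [174.4 172.9] [176.  173.9] post .072 [199.4 171.5] arm tip .07 [173.4 175.8]
0.1 knob .106/.09 [174.2 170.7] [175.7 171.7] post .072 [199.4 171.5] arm tip .07 [173.2 173.2]
0.2 knob .106/.09 [174.2 168.4] [175.8 169.5] post .072 [199.4 171.5] arm tip .07 [173.2 170.6]
0.3 knob .106/.09 [174.5 166.2] [176.  167.3] post .072 [199.4 171.5] arm tip .07 [173.5 168. ]
scene black 302.34567901234567 258.60493827160496 81 9 11 yellow 290.44444444444446 256.0643274853801 171
-0.05 knob .106/.09 [304.1 253.2] [303.4 256.3] post .072 [282.9 248.9] arm tip .07 [306.5 262.3]
0 knob .106/.09 [303.5 254.1] [302.8 257.2] post .072 [282.9 248.9] arm tip .07 [305.9 263.4]
0.1 knob .106/.09 [302.2 255.8] [301.5 258.9] post .072 [282.9 248.9] arm tip .07 [304.3 265.4]
0.2 knob .106/.09 [300.7 257.3] [300.  260.4] post .072 [282.9 248.9] arm tip .07 [302.6 267.2]
0.3 knob .106/.09 [299.  258.7] [298.4 261.8] post .072 [282.9 248.9] arm tip .07 [300.6 268.9]
```

The knob centre, seen at (176.1,173.2) in the top view and (302.3,258.6) in the scene view, matches a latch angle of about 0 to 0.05 rad. The lid is flat and nothing is being touched, so I'll hand in.

```bash
python3 -c "
from rig import *
s=sense();print(s['time_s'],s['ft_force'],s['joint_velocities'].round(3));print(hand_in())"
```

```text
22.8 [-0.74556391  0.33784159 -0.20248115] [ 0.006 -0.001  0.001 -0.001 -0.002  0.002]
the job is handed in; nothing more can be done
None
```

I laid the tube in both saddles, swung the lid closed by its red handle, swung the latch across and handed the job in at 22.8 s. I got no verdict back.

- **Tube:** after release, the picture showed it centred between the cheeks of both saddles. I could not see it again once the lid was closed.
- **Lid:** pressing on its outer face met a firm stop at z = 60.3 mm with 22 N. The text gives 60 mm for a closed lid.
- **Latch:** the knob ran into its stop, holding about 5.5 N while the fingers slid a little further. The pictures put the latch at about 0.0 rad (top view) and 0.03 to 0.05 rad (scene view), both within the 0.12 limit.
- **End state:** the arm was clear and at rest. I never worked near the mug or the tin once the tube was lifted, but I did not measure their positions again.
- **Disagreements:** with height left free, the two-camera fits put the jig 6 mm and the tube 5 mm below the bench. I therefore fixed their height at zero. That left pixel errors of about 0.8 px, and the contact heights I then met agreed with the text to about 1 mm.

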